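# Unhook a feeder cup from its sprung-keeper hook

### The arm

A 6-joint arm with a two-finger parallel gripper is mounted at the origin on the work surface. World frame = base frame: x ahead of the robot, y to its left, z up, the work surface at z = 0. Lengths are in m, angles in degrees, forces in N, time in s.
With the tool pointing down it reaches from about 0.3 to 0.875 m from the base axis. Payload 4.2 kg.
Tool frame: the origin (TCP) lies midway between the tips of the shut fingers; the grasp point (between the pads) lies 19 mm behind it (robot.grasp_offset is the z of the grasp point in the tool frame, in m); z points along the fingers, y is the line along which they close (so a half turn about z gives the same grasp; the last joint's range is limited). The gripper opens to 85 mm and grips with 20 to 120 N. Pads are 22 mm wide; open, the fingers measure 114 mm over their backs; the gripper's body (76 mm by 85 mm) begins 54 mm behind the grasp point. The pads swing forward as they close: fully open they stand 13 mm farther back than shut.
Start: joints at [63.598, 18.312, 89.639, -0, 72.044, -1.146], TCP at [0.245, 0.52, 0.231] pointing down, gripper open.
Joint ranges: [-177.97, 177.97], [-48.28, 115.42], [12.27, 149.76], [-77.06, 257.06], [2.81, 150.46], [-146.56, 146.56]. Speed limits (degrees/s): [147.25, 147.25, 180, 180, 180, 180].

### API

Orientations are given as [roll, pitch, yaw] about the fixed x, y, z axes, in that order (R = Rz(yaw) Ry(pitch) Rx(roll)).
In Python, from cell import robot gives the robot as it stands.
- The arm moves only by the tool servo_tool, never from a script. Its argument "increments" is text: rows parted by semicolons, each of 7 numbers parted by spaces: the shift along the tool's x, y, z in units of 40 mm (1.0 is 40 mm), then the turn, a rotation vector about the tool's x, y, z in rad, then the finger opening in mm, from 0 to 85.4. A call has 1 to 5 rows; each row shifts and turns the commanded pose from where the row before left it, along the tool's axes as they then stand; what a row does not reach is not made up. A row lasts 1/10 s, in which the tool goes at most 50 mm and 8.59 degrees, less where a joint would pass 70% of its speed; a pose out of reach is approached as far as the arm can. A call is refused whole if a number of a shift passes 1 or a number of a turn 0.15, either way. A call with a gripper value outside its range is refused whole. The fingers move at their own pace and stop on an object; "force" is the grip in N (left out, the last holds). Time passes only in rows, so rows that do not move let the fingers close. It gives the time, the measured TCP pose, the force, the opening and the grip force at its end, in the units of the state.
- robot.read_state(): the state, without advancing time (a new reading comes with each control period).
- robot.grab_frame(name): name is "scene" or "top" or "wrist"; returns a dict with "color" (384x512x3 uint8, red, green, blue), "z_map" (384x512 float32, m along the optical axis (not along the pixel's ray), 0 where there is no reading), "camera_matrix" (3x3 intrinsics, pixels), "R" (3x3) and "t" (3): a world point X has camera coordinates R X + t. Camera axes: x right, y down, z forward; pixel columns grow to the right and rows downward; lengths in m; the calibration is good to about 2 mm. A picture is of the moment at which its call begins.
- robot.sign_off(): hands the job in; it is judged then, once.
Trained networks look in the newest picture that a camera, given by its name, has taken for a name from the list of things; names that differ only in an ending like _2 or _b are one class to them, and where a whole thing is asked for, a point or a joint stands for the part that bears it (a point fixed in the world has none). Each returns a list of dicts, best first, with "score" (0 to 1); they miss things now and then, are a little off and sometimes report something else, mostly with a low value. They report only what shows in the picture. A call takes as long as a camera call. They do not tell look-alikes from the thing itself.
- robot.regions_of(camera, name): "mask" (384x512 bool, what is visible of it) and "location" ([column, row] in pixels, amid what is visible of it).
- robot.pinpoint(camera, name): "location" ([column, row] in pixels: a listed point, or the origin of a listed thing).
The state is a dict: "clock": time; "joint_positions": joint angles; "qvel": joint speeds; "joint_efforts": joint torques, N m; "position": TCP position; "orientation": TCP orientation; "contact_force": force on the tool from outside, world axes, zero at the start; "torque": the same for the moment, N m; "finger_gap": finger opening in m; "finger_force": force on a finger pad.
Only numpy, scipy, OpenCV 4.12 (cv2) and the standard library are available. Lean on these libraries where they do the work, as an engineer would, in place of code of your own. Each camera call takes 0.05 s, during which the arm holds its last target. There are 200 camera calls.

### The job

Take the steel feeder cup off its locking hook and stand it upright on the floor of the white wash tray. Hold the cup by its blue handle, press its cross bar back against the red sprung keeper until the hook's mouth is open, and keep it pressed while you lift the bar over the nose; then draw the cup out towards the hook's open side, set it down gently and let go only once it stands. Feel your way: never force the hook, the keeper or the tray, and leave the bottle, jar and tip box alone.

Things in the scene. Friction and masses are not known exactly. Their poses are not given: they have to be found in the camera images.
- stand: Fixed stand: white base plate 170 x 100 x 12 mm, aluminium post, steel hook with red keeper. Origin on the bench under the middle of the hook's pocket; z up; its x runs from the hook's nose (open side, roughly facing the robot) to the post (x = 77 to 95 mm, top z = 134 mm). The hook is clamped up to 10 mm off nominal either way along x: NO pose shows this shift, it must be felt.
- pocket (a point): Nominal middle of the hook's pocket, 125 mm above the bench (true hook up to 10 mm off along the stand's x; nose, pocket and keeper shift together). The bar lies here on a flat saddle 36 mm wide (y), 8 mm thick, top 4 mm below this point. In front a wall 15 to 21 mm to -x; above, the nose's roof.
- nose_tip (a point): Nominal rear tip of the nose's flat roof (same unmeasured shift along x), mid-thickness, 15 mm to +x of the pocket. The roof is 6 mm thick, reaches 36 mm from the tip to -x, top 138 mm and underside 132 mm above the bench: it stops the bar from being lifted until the bar is wholly behind the tip (+x).
- keeper_face (a point): Nominal front face of the shut red keeper (same shift), under the nose tip; 30 mm wide, 13 mm high, top 134 mm above the bench. Pushed to +x (towards the post) it yields, 2 N rising to 5 N over 10.5 mm, then a hard stop; it springs shut when let go. The 8 mm bar passes once it is pushed 8 mm or more; the mouth is 10.5 mm at the stop. Keep loads on the hook well under 20 N.
- cup: Open steel feeder cup, 60 (x) x 74 (y) x 55 mm high, about 0.28 kg, loose, hanging on the hook by its bar, underside 25 mm above the bench. Origin: centre of its underside, z up, x and y at first parallel to the stand's. Two cheeks (inner faces 60 mm apart) rise from the rim to the handle. The hook reaches from +x through this window; free height from rim to bar 41 mm.
- cup_bar (a point): Middle of the cup's cross bar: a round dark steel bar 8 mm thick along the cup's y, 100 mm above its underside. At the start it rests on the saddle, somewhere in the pocket, with 3 mm of free height under the nose's roof and up to 22 mm of free play along x to the keeper.
- cup_handle (a point): Middle of the blue grip block on top of the cup: 20 mm thick (x), 74 mm long (y), 35 mm high (130 to 165 mm above the cup's underside). Grip it across its 20 mm thickness, firmly, from above; nothing of the stand reaches higher than 113 mm above the hanging cup's underside.
- tray: White open wash tray, fixed, 150 (x) x 170 (y) x 30 mm high, walls and floor 5 mm thick. Origin at the centre of its underside, z up. The cup fits in it at any yaw.
- bottle: Amber bottle, 42 mm diameter, 110 mm high, loose; bystander. Origin at the centre of its underside.
- jar: Small jar with a blue cap, 50 mm diameter, 60 mm high, loose; bystander. Origin at the centre of its underside.
- tip_box: Green box of pipette tips, 80 (x) x 120 (y) x 50 mm, loose; bystander. Origin at the centre of its underside.
There are look-alikes about, which are no part of the job. What is shaped like the stand but pink or turquoise is not meant.

How it is judged:
By the outcome, as a careful person would: the job done as asked, in the order asked, and still so for the second after the job is handed in, with the robot touching nothing.
It also fails if it takes over 54 s, if anything falls off the work surface, if the arm or the gripper's body presses on something with over 40 N, if the wrist force passes 120 N, or if a joint passes its speed limit or range.

## Working session

There is one attempt and no reset: what is moved stays moved. The work goes in short steps, Python scripts to look and compute and a tool call to move; the robot and the scene stay as the last step left them, time stands still between calls to the robot, and variables do not carry over. Pictures are saved under pics/ and viewed, at most 10 in all, crops included, and the job is handed in when it is done.

Besides the shell and the picture viewer there is one more tool, called after "Request:" as name(argument=value, ...) on one line, values as JSON. servo_tool: Moves the arm, as the interface text tells. Its arguments: {"type":"object","properties":{"increments":{"type":"string"},"force":{"type":"number"}},"required":["increments"]}

```bash
mkdir -p pics; ls; cat > h.py <<'E'
from cell import robot
import numpy as np, cv2
def grab(n,save=None):
    f=robot.grab_frame(n)
    if save: cv2.imwrite(f'pics/{save}.png',f['color'][:,:,::-1])
    return f
def ray(f,p):
    K,R,t=map(np.asarray,(f['camera_matrix'],f['R'],f['t']))
    d=R.T@np.linalg.solve(K,[p[0],p[1],1.]); return -R.T@t,d
def atz(f,p,z):
    c,d=ray(f,p); return c+d*(z-c[2])/d[2]
def cloud(f,m=None):
    z=f['z_map']; v,u=np.nonzero((z>0)&(m if m is not None else True))
    K=np.asarray(f['camera_matrix']); d=z[v,u]
    P=np.c_[(u-K[0,2])*d/K[0,0],(v-K[1,2])*d/K[1,1],d]
    return (P-np.asarray(f['t']))@np.asarray(f['R']),f['color'][v,u]
E
python3 - <<'E'
from h import *
s=grab('scene');t=grab('top')
cv2.imwrite('pics/a.png',cv2.resize(np.vstack([s['color'],t['color']])[:,:,::-1],(512,768))[:, :] if 0 else np.hstack([s['color'],t['color']])[:,:,::-1][:, :])
im=np.hstack([s['color'],t['color']])[:,:,::-1]
cv2.imwrite('pics/a.png',cv2.resize(im,(800,300),interpolation=cv2.INTER_AREA))
for c,f in(('scene',s),('top',t)):
  for n in['stand','pocket','nose_tip','keeper_face','cup','cup_bar','cup_handle','tray','bottle','jar','tip_box']:
    print(c,n,[(np.round(r['location']).tolist(),round(r['score'],2)) for r in robot.pinpoint(c,n)][:5])
print(robot.read_state()['clock'])
E
```

```text
pics
scene stand [([214.0, 246.0], 0.7), ([187.0, 316.0], 0.69)]
scene pocket [([130.0, 196.0], 0.98), ([183.0, 277.0], 0.75), ([210.0, 216.0], 0.67)]
scene nose_tip [([132.0, 194.0], 0.94), ([184.0, 279.0], 0.79), ([207.0, 214.0], 0.66)]
scene keeper_face [([189.0, 279.0], 0.9), ([129.0, 201.0], 0.82), ([214.0, 216.0], 0.65), ([341.0, 255.0], 0.52)]
scene cup []
scene cup_bar [([210.0, 213.0], 0.96)]
scene cup_handle [([210.0, 200.0], 0.71)]
scene tray [([336.0, 190.0], 0.95)]
scene bottle [([298.0, 240.0], 0.94), ([212.0, 249.0], 0.45)]
scene jar [([242.0, 202.0], 0.8)]
scene tip_box [([344.0, 256.0], 0.62), ([209.0, 214.0], 0.6)]
top stand [([341.0, 257.0], 0.79)]
top pocket [([307.0, 189.0], 0.9), ([355.0, 259.0], 0.84), ([308.0, 182.0], 0.4)]
top nose_tip [([309.0, 187.0], 0.74), ([364.0, 138.0], 0.68), ([357.0, 256.0], 0.57)]
top keeper_face [([365.0, 136.0], 0.66), ([308.0, 185.0], 0.63), ([354.0, 254.0], 0.6)]
top cup [([301.0, 195.0], 0.97)]
top cup_bar [([305.0, 192.0], 0.72)]
top cup_handle [([309.0, 188.0], 0.57)]
top tray [([152.0, 186.0], 0.9), ([308.0, 192.0], 0.39)]
top bottle [([234.0, 154.0], 0.55), ([307.0, 183.0], 0.32)]
top jar [([239.0, 232.0], 0.6)]
top tip_box [([228.0, 122.0], 0.79)]
1.2
```

View pics/a.png

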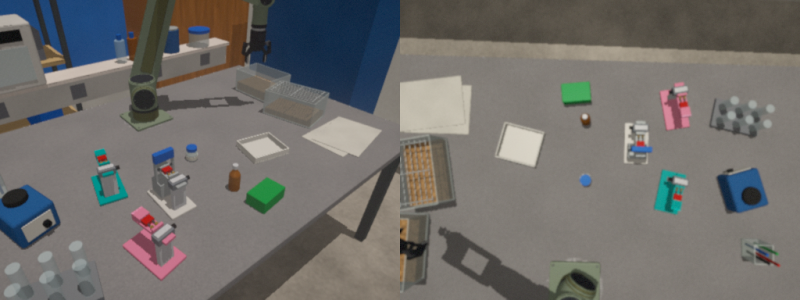

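Candidates (scene px): pink stand (190,310), turquoise stand (137,230), and white-based stand (214,246), which is at (303,186) in top. The white one fits, because its base plate is white and it carries the cup with the blue handle. I'll confirm that in a crop and measure it.

```bash
python3 - <<'E'
from h import *
s=grab('scene');t=grab('top')
a=cv2.resize(s['color'][170:290,150:270],(400,400),interpolation=cv2.INTER_CUBIC);b=cv2.resize(t['color'][135:235,255:355],(400,400),interpolation=cv2.INTER_CUBIC)
cv2.imwrite('pics/b.png',np.hstack([a,b])[:,:,::-1])
for c,f in(('top',t),('scene',s)):
  P,C=cloud(f); C=C.astype(int)
  r,g,bl=C.T
  hd=(bl>r+50)&(bl>g+30)&(P[:,2]>.12)&(P[:,2]<.25)
  h=P[hd]; 
  print(c,'handle',len(h))
  if len(h):
    tp=h[h[:,2]>np.percentile(h[:,2],90)-.006]; print(len(tp),np.percentile(tp[:,2],[5,50,95]),cv2.minAreaRect((tp[:,:2]*1000).astype(np.float32)),tp.mean(0))
  ctr=atz(f,(152,186) if c=='top' else (336,190),.0); print('tray',ctr)
  w=(np.ptp(C,axis=1)<45)&(C.min(1)>120)
  q=P[w&(abs(P[:,:2]-ctr[:2]).max(1)<.14)&(P[:,2]>.003)&(P[:,2]<.04)]
  print('tray',len(q),cv2.minAreaRect((q[:,:2]*1000).astype(np.float32)),np.percentile(q[:,2],[5,50,95]))
  if c=='top':
    ctr=atz(f,(303,186),.012);print('st',ctr)
    q=P[w&(abs(P[:,:2]-ctr[:2]).max(1)<.13)&(P[:,2]>.007)&(P[:,2]<.018)]
    print('base',len(q),cv2.minAreaRect((q[:,:2]*1000).astype(np.float32)),np.median(q[:,2]))
for n,z,p in(('bar',.125,(305,192)),('hnd',.1725,(309,188)),('cup',.025,(301,195)),('bottle',0,(234,154)),('jar',0,(239,232)),('box',0,(228,122)),('pocket',.125,(307,189)),('pink',.1,(365,137)),('turq',.1,(345,250))): print(n,atz(t,p,z))
for n,z,p in(('bar',.125,(210,213)),('hnd',.1725,(210,200)),('pocket',.125,(210,216))): print('scene',n,atz(s,p,z))
E
```

```text
top handle 221
177 [0.18663455 0.18943403 0.19223936] ((561.6021728515625, -235.71273803710938), (19.5821475982666, 72.36763763427734), 0.30930808186531067) [ 0.56154284 -0.23632778  0.18943796]
tray [0.57321044 0.25492586 0.        ]
tray 2060 ((573.6804809570312, 255.48501586914062), (278.0357971191406, 277.09814453125), 89.94328308105469) [0.00325358 0.00583585 0.03026337]
st [ 0.58773454 -0.24292266  0.012     ]
base 437 ((598.0443725585938, -239.84222412109375), (172.0227813720703, 99.29118347167969), 1.173200249671936) 0.011551927682479184
scene handle 3223
464 [0.23067699 0.23985727 0.24895574] ((-636.8370361328125, 551.001220703125), (2784.7607421875, 1336.2352294921875), 19.481121063232422) [-1.28424463  0.57819251  0.23986602]
tray [0.5729699  0.25707347 0.        ]
tray 1370 ((566.5672607421875, 266.82427978515625), (306.4934387207031, 232.62930297851562), 62.657745361328125) [0.00352049 0.0070537  0.03017439]
bar [ 0.56138975 -0.23357673  0.125     ]
hnd [ 0.57023124 -0.23784907  0.1725    ]
cup [ 0.55731491 -0.23524335  0.025     ]
bottle [ 0.68845254 -0.01242053  0.        ]
jar [ 0.43090556 -0.03773115  0.        ]
box [0.79609306 0.01143514 0.        ]
pocket [ 0.57048796 -0.23933447  0.125     ]
pink [ 0.73772893 -0.41809691  0.1       ]
turq [ 0.39235593 -0.36071886  0.1       ]
scene bar [ 0.5603399  -0.23466476  0.125     ]
scene hnd [ 0.56896094 -0.23617191  0.1725    ]
scene pocket [ 0.57132727 -0.24164139  0.125     ]
```

View pics/b.png

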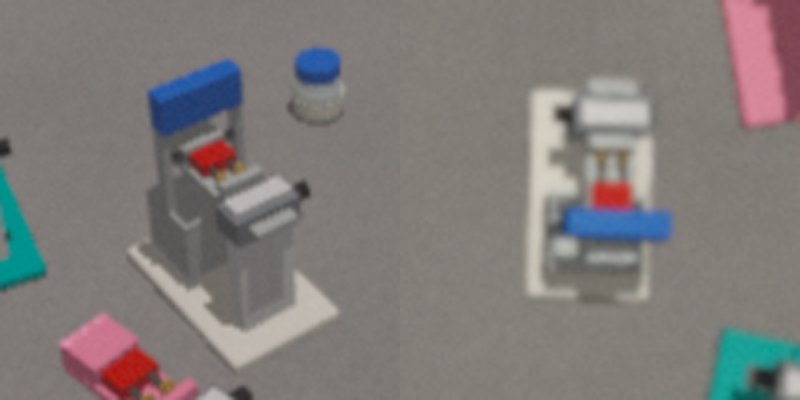

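The crop confirms the white-based stand: blue handle at about (195,97) left and (618,222) right, red keeper behind it, and the cup hanging on the hook. Next, the tool's current orientation and a finer yaw for the stand and handle.

```bash
cat >> h.py <<'E'
from scipy.spatial.transform import Rotation as Ro
def tool():
    s=robot.read_state(); return np.array(s['position']),Ro.from_euler('xyz',s['orientation'],degrees=True)
def togo(p,yaw):
    """tool-frame shift (units of 40 mm) and rotvec to reach p, tool down with yaw"""
    q,R=tool(); T=Ro.from_euler('xyz',[180,0,yaw],degrees=True)
    return R.inv().apply(np.array(p)-q)/.04,(R.inv()*T).as_rotvec()
E
python3 - <<'E'
from h import *
s=robot.read_state();print(s['clock'],s['position'],s['orientation'],s['contact_force'],s['finger_gap'])
for y in(90,-90):print(togo([.5616,-.2357,.25],y))
t=grab('top');P,C=cloud(t);C=C.astype(int);r,g,b=C.T
h=P[(b>r+50)&(b>g+30)&(P[:,2]>.18)&(P[:,2]<.2)]
vx=np.linalg.svd(h[:,:2]-h[:,:2].mean(0))[2][0];print('handle dir',vx,np.ptp(h,axis=0),h.min(0),h.max(0))
w=(np.ptp(C,axis=1)<45)&(C.min(1)>120)
q=P[w&(abs(P[:,:2]-[.598,-.24]).max(1)<.11)&(P[:,2]>.007)&(P[:,2]<.018)]
for sgn in(1,-1):
  e=[]
  for x0 in np.arange(.52,.68,.005):
    k=q[abs(q[:,0]-x0)<.003]
    if len(k):e.append((x0,(k[:,1]*sgn).max()*sgn))
  e=np.array(e);print('edge',np.polyfit(e[:,0]-.6,e[:,1],1),e[:,1].round(3))
E
```

```text
1.3 [0.24530993 0.52006168 0.23134882] [ 1.79993780e+02 -1.43160462e-03  1.54747112e+02] [-0.31740921 -0.21536414 -0.01541911] 0.08512254021382817
(array([-15.2120418 , -13.71500968,  -0.46814852]), array([ 8.26385190e-05, -8.36096956e-05,  1.13005029e+00]))
(array([-15.2120418 , -13.71500968,  -0.46814852]), array([ 9.43535368e-05,  9.32575640e-05, -2.01154236e+00]))
handle dir [-0.00826201 -0.99996587] [0.01959199 0.07244069 0.01666298] [ 0.55172222 -0.27210476  0.18006656] [ 0.57131421 -0.19966406  0.19672954]
edge [-0.00683868 -0.19154701] [-0.192 -0.192 -0.192 -0.192 -0.192 -0.191 -0.191 -0.191 -0.191 -0.191
 -0.191 -0.191 -0.191 -0.191 -0.19  -0.19  -0.19  -0.19  -0.19  -0.193
 -0.193 -0.193 -0.193 -0.193 -0.192 -0.192 -0.192 -0.192 -0.192 -0.192
 -0.192 -0.192 -0.192]
edge [ 0.25056432 -0.25946562] [-0.287 -0.287 -0.287 -0.287 -0.286 -0.287 -0.286 -0.286 -0.201 -0.201
 -0.201 -0.201 -0.201 -0.289 -0.289 -0.289 -0.289 -0.289 -0.289 -0.289
 -0.288 -0.288 -0.288 -0.288 -0.289 -0.289 -0.215 -0.215 -0.205 -0.208
 -0.211 -0.221 -0.234]
```

Request:
servo_tool(increments="0 0 -0.2 0 0 0.142 85; 0 0 -0.2 0 0 0.142 85; 0 0 -0.2 0 0 0.142 85; 0 0 -0.2 0 0 0.142 85; 0 0 0 0 0 0.142 85")

```text
clock: 1.85
position: [0.2456, 0.5206, 0.2646]
orientation: [179.9, -0.1, 113.7]
contact_force: [0.8, 0.9, 0.8]
finger_gap: 0.0849
finger_force: 0.0
```

Request:
servo_tool(increments="0 0 0 0 0 0.142 85; 0 0 0 0 0 0.142 85; 0 0 0 0 0 0.144 85; -0.5 0.2 0 0 0 0 85; -1 0.42 0 0 0 0 85")

```text
clock: 2.35
position: [0.2694, 0.4611, 0.2628]
orientation: [-180.0, -0.1, 89.7]
contact_force: [0.4, -0.7, 0.3]
finger_gap: 0.0848
finger_force: 0.0
```

Request:
servo_tool(increments="-1 0.42 0 0 0 0 85; -1 0.42 0 0 0 0 85; -1 0.42 0 0 0 0 85; -1 0.42 0 0 0 0 85; -1 0.42 0 0 0 0 85")

```text
clock: 2.85
position: [0.3524, 0.2576, 0.2635]
orientation: [180.0, -0.0, 89.6]
contact_force: [0.6, -0.3, 0.1]
finger_gap: 0.0852
finger_force: 0.0
```

Request:
servo_tool(increments="-1 0.42 0 0 0 0 85; -1 0.42 0 0 0 0 85; -1 0.42 0 0 0 0 85; -1 0.42 0 0 0 0 85; -1 0.42 0 0 0 0 85")

```text
clock: 3.35
position: [0.4348, 0.0568, 0.2636]
orientation: [179.9, -0.0, 89.5]
contact_force: [1.6, -0.2, 0.6]
finger_gap: 0.0853
finger_force: 0.0
```

Request:
servo_tool(increments="-1 0.42 0 0 0 0 85; -1 0.42 0 0 0 0 85; -1 0.42 0 0 0 0 85; -1 0.42 0 0 0 0 85; 0 0 0 0 0 0 85")

```text
clock: 3.85
position: [0.502, -0.1063, 0.2629]
orientation: [179.9, 0.1, 89.3]
contact_force: [-0.5, 0.7, 0.1]
finger_gap: 0.0851
finger_force: 0.0
```

```bash
python3 - <<'E'
from h import *
s=robot.read_state();print(s['clock'],s['position'],s['orientation'],s['contact_force'])
print(togo([.5616,-.2357,.155],89.5))
E
```

```text
3.85 [ 0.50202743 -0.1062591   0.26291848] [1.79942241e+02 1.07807796e-01 8.92578070e+01] [-0.53182571  0.7333161   0.10493704]
(array([-3.21137721,  1.52837987,  2.70555131]), array([ 0.0010041 ,  0.00188373, -0.00422612]))
```

Request:
servo_tool(increments="-0.8 0.38 0 0 0 0 85; -0.8 0.38 0 0 0 0 85; -0.8 0.38 0 0 0 0 85; -0.8 0.38 0 0 0 0 85; 0 0 0.3 0 0 0 85")

```text
clock: 4.35
position: [0.5623, -0.2337, 0.2519]
orientation: [179.8, 0.1, 89.4]
contact_force: [-0.2, 0.4, 0.0]
finger_gap: 0.0849
finger_force: 0.0
```

```bash
python3 - <<'E'
from h import *
w=grab('wrist','w1');P,C=cloud(w);C=C.astype(int);r,g,b=C.T
h=P[(b>r+50)&(b>g+30)&(P[:,2]>.16)&(P[:,2]<.2)&(abs(P[:,0]-.56)<.06)]
print(len(h),np.percentile(h,[1,50,99],axis=0) if len(h) else 0)
s=robot.read_state();print(s['clock'],s['position'],s['orientation'],s['contact_force'])
print(togo([.5616,-.2357,.155],89.5))
E
```

```text
2350 [[ 0.55191908 -0.27055434  0.16668504]
 [ 0.56147952 -0.23054362  0.19051298]
 [ 0.57123137 -0.19898418  0.19212911]]
4.4 [ 0.55983453 -0.23099339  0.24863725] [-1.79834696e+02 -9.46376968e-02  8.94391497e+01] [-1.04622207  0.38439616 -1.14926571]
(array([-0.12109395,  0.05203934,  2.34059396]), array([-0.00288422, -0.00165327, -0.00105965]))
```

View pics/w1.png

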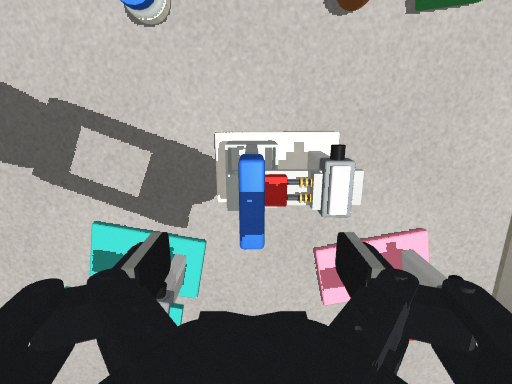

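The wrist view shows the handle at (252,200), matching x=0.5615, y=-0.235, with nothing between the fingers except the handle. Descend.

Request:
servo_tool(increments="-0.1 0.05 0.6 0 0 0 85; 0 0 0.6 0 0 0 85; 0 0 0.6 0 0 0 85; 0 0 0.5 0 0 0 85; 0 0 0 0 0 0 85")

```text
clock: 4.9
position: [0.5597, -0.232, 0.1563]
orientation: [-179.6, -0.2, 89.6]
contact_force: [-0.4, -0.4, -0.4]
finger_gap: 0.085
finger_force: 0.0
```

Request:
servo_tool(increments="0 0 0 0 0 0 50; 0 0 0 0 0 0 35; 0 0 0 0 0 0 28; 0 0 0 0 0 0 25; 0 0 0 0 0 0 23", force=20)

```text
clock: 5.4
position: [0.5623, -0.2346, 0.1599]
orientation: [179.9, 0.0, 89.5]
contact_force: [-0.5, 0.9, 0.6]
finger_gap: 0.0232
finger_force: 0.0
```

Request:
servo_tool(increments="0 0 0 0 0 0 22; 0 0 0 0 0 0 21; 0 0 0 0 0 0 20; 0 0 0 0 0 0 19; 0 0 0 0 0 0 18")

```text
clock: 5.9
position: [0.5618, -0.2345, 0.1594]
orientation: [-180.0, -0.0, 89.5]
contact_force: [-1.3, 0.4, 1.4]
finger_gap: 0.0199
finger_force: 20.1
```

Request:
servo_tool(increments="0 0 0 0 0 0 17; 0 0 0 0 0 0 15; 0 0 0 0 0 0 12; 0 0 0 0 0 0 10; 0 0 0 0 0 0 10", force=80)

```text
clock: 6.4
position: [0.5619, -0.2345, 0.1595]
orientation: [-180.0, 0.0, 89.5]
contact_force: [-2.7, -0.4, 4.2]
finger_gap: 0.0189
finger_force: 78.1
```

Request:
servo_tool(increments="0 0 -0.02 0 0 0 10; 0 0 -0.02 0 0 0 10; 0 0 0 0 0 0 10; 0 0 0 0 0 0 10")

```text
clock: 6.8
position: [0.5621, -0.2343, 0.1602]
orientation: [-180.0, -0.0, 89.5]
contact_force: [1.3, -1.0, -3.7]
finger_gap: 0.0189
finger_force: 78.1
```

Request:
servo_tool(increments="0 0 0 0 0 0 10; 0 0 0 0 0 0 10")

```text
clock: 7.0
position: [0.5622, -0.2344, 0.1606]
orientation: [-180.0, -0.0, 89.5]
contact_force: [-0.1, -0.5, -3.6]
finger_gap: 0.0189
finger_force: 78.1
```

Request:
servo_tool(increments="0 0.05 0 0 0 0 10; 0 0.05 0 0 0 0 10; 0 0 0 0 0 0 10")

```text
clock: 7.3
position: [0.5665, -0.2346, 0.1609]
orientation: [180.0, 0.0, 89.5]
contact_force: [0.0, -0.3, -3.8]
finger_gap: 0.019
finger_force: 78.2
```

Request:
servo_tool(increments="0 0.05 0 0 0 0 10; 0 0.05 0 0 0 0 10; 0 0 0 0 0 0 10")

```text
clock: 7.6
position: [0.57, -0.2346, 0.1608]
orientation: [-180.0, -0.0, 89.5]
contact_force: [0.3, 0.1, -3.1]
finger_gap: 0.019
finger_force: 78.3
```

Request:
servo_tool(increments="0 0.05 0 0 0 0 10; 0 0 0 0 0 0 10; 0 0 0 0 0 0 10")

```text
clock: 7.9
position: [0.5717, -0.2346, 0.1608]
orientation: [-179.9, -0.0, 89.5]
contact_force: [-2.9, -0.5, -2.0]
finger_gap: 0.0191
finger_force: 78.3
```

Request:
servo_tool(increments="0 0.05 0 0 0 0 10; 0 0 0 0 0 0 10; 0 0 0 0 0 0 10")

```text
clock: 8.2
position: [0.5738, -0.2346, 0.1608]
orientation: [-180.0, -0.0, 89.5]
contact_force: [-2.9, -0.9, -2.5]
finger_gap: 0.0187
finger_force: 78.4
```

Keeper contact felt at x≈0.571. Pressing on gently.

Request:
servo_tool(increments="0 0.05 0 0 0 0 10; 0 0.03 0 0 0 0 10; 0 0 0 0 0 0 10; 0 0 0 0 0 0 10")

```text
clock: 8.6
position: [0.5771, -0.2346, 0.1608]
orientation: [-180.0, -0.0, 89.5]
contact_force: [-3.8, -0.6, -2.6]
finger_gap: 0.0189
finger_force: 78.4
```

Request:
servo_tool(increments="0 0.03 0 0 0 0 10; 0 0.02 0 0 0 0 10; 0 0 0 0 0 0 10; 0 0 0 0 0 0 10")

```text
clock: 9.0
position: [0.5791, -0.2346, 0.1608]
orientation: [-180.0, -0.0, 89.5]
contact_force: [-4.5, -0.3, -2.8]
finger_gap: 0.0189
finger_force: 78.4
```

Request:
servo_tool(increments="0 0.02 0 0 0 0 10; 0 0.015 0 0 0 0 10; 0 0 0 0 0 0 10; 0 0 0 0 0 0 10")

```text
clock: 9.4
position: [0.5805, -0.2346, 0.1608]
orientation: [-180.0, -0.0, 89.5]
contact_force: [-4.4, 0.3, -1.5]
finger_gap: 0.0188
finger_force: 78.4
```

Request:
servo_tool(increments="0 0.015 0 0 0 0 10; 0 0 0 0 0 0 10; 0 0 0 0 0 0 10")

```text
clock: 9.7
position: [0.5808, -0.2346, 0.1608]
orientation: [-179.9, -0.0, 89.5]
contact_force: [-5.8, -0.2, -1.4]
finger_gap: 0.0187
finger_force: 78.5
```

Request:
servo_tool(increments="0 0.015 0 0 0 0 10; 0 0 0 0 0 0 10; 0 0 0 0 0 0 10")

```text
clock: 10.0
position: [0.581, -0.2346, 0.1608]
orientation: [-179.9, -0.0, 89.5]
contact_force: [-6.8, -0.2, -1.5]
finger_gap: 0.0187
finger_force: 78.6
```

Hard stop felt at about 0.581. Back off about 1 mm (still pressed more than 9 mm), then lift.

Request:
servo_tool(increments="0 -0.045 0 0 0 0 10; 0 0 0 0 0 0 10; 0 0 0 0 0 0 10; 0 0 -0.05 0 0 0 10; 0 0 0 0 0 0 10")

```text
clock: 10.5
position: [0.5797, -0.2345, 0.1623]
orientation: [-179.9, -0.0, 89.5]
contact_force: [-4.1, -0.7, -4.3]
finger_gap: 0.0187
finger_force: 78.2
```

Request:
servo_tool(increments="0 0 -0.05 0 0 0 10; 0 0 -0.05 0 0 0 10; 0 0 0 0 0 0 10")

```text
clock: 10.8
position: [0.5801, -0.2345, 0.167]
orientation: [-180.0, -0.0, 89.5]
contact_force: [-5.0, 0.4, -5.4]
finger_gap: 0.0185
finger_force: 78.2
```

Request:
servo_tool(increments="0 0 -0.06 0 0 0 10; 0 0 -0.06 0 0 0 10; 0 0 -0.06 0 0 0 10; 0 0 0 0 0 0 10")

```text
clock: 11.2
position: [0.5827, -0.2352, 0.176]
orientation: [179.6, 0.1, 89.5]
contact_force: [-0.1, -0.4, -3.2]
finger_gap: 0.0189
finger_force: 78.7
```

Request:
servo_tool(increments="0 0 -0.06 0 0 0 10; 0 0 -0.06 0 0 0 10; 0 0 -0.06 0 0 0 10; 0 0 -0.03 0 0 0 10; 0 0 0 0 0 0 10")

```text
clock: 11.7
position: [0.5803, -0.2347, 0.1828]
orientation: [180.0, 0.0, 89.5]
contact_force: [0.8, 0.8, -3.1]
finger_gap: 0.0188
finger_force: 78.7
```

Bar is clear above the nose with only the cup's weight on the wrist. Draw it out to -x, slowly at first.

Request:
servo_tool(increments="0 -0.15 0 0 0 0 10; 0 -0.2 0 0 0 0 10; 0 -0.2 0 0 0 0 10; 0 -0.2 0 0 0 0 10; 0 -0.2 0 0 0 0 10")

```text
clock: 12.2
position: [0.5412, -0.2343, 0.1826]
orientation: [-180.0, -0.0, 89.5]
contact_force: [-0.5, 0.5, -2.9]
finger_gap: 0.0188
finger_force: 78.7
```

Request:
servo_tool(increments="0 -0.3 0 0 0 0 10; 0 -0.3 0 0 0 0 10; 0 -0.3 0 0 0 0 10; 0 -0.3 0 0 0 0 10; 0 -0.3 0 0 0 0 10")

```text
clock: 12.7
position: [0.481, -0.2338, 0.1826]
orientation: [180.0, -0.0, 89.5]
contact_force: [-1.0, 0.0, -3.4]
finger_gap: 0.0189
finger_force: 78.7
```

Request:
servo_tool(increments="0 -0.3 0 0 0 0 10; 0 -0.2 -0.3 0 0 0 10; 0 0 -0.6 0 0 0 10; 0 0 -0.6 0 0 0 10; 0 0 -0.5 0 0 0 10")

```text
clock: 13.2
position: [0.4622, -0.234, 0.2649]
orientation: [179.9, 0.1, 89.5]
contact_force: [0.4, -0.3, -3.5]
finger_gap: 0.0185
finger_force: 78.9
```

```bash
python3 - <<'E'
from h import *
s=grab('scene');t=grab('top')
cv2.imwrite('pics/c.png',cv2.resize(np.hstack([s['color'],t['color']])[:,:,::-1],(800,300),interpolation=cv2.INTER_AREA))
P,C=cloud(t)
q=P[(P[:,2]>.022)&(P[:,2]<.036)&(abs(P[:,:2]-[.573,.255]).max(1)<.13)]
print(len(q),cv2.minAreaRect((q[:,:2]*1000).astype(np.float32)))
k=cv2.convexHull((q[:,:2]*1000).astype(np.float32))[:,0];print(k.round().astype(int).tolist())
print(tool()[0],robot.read_state()['contact_force'],robot.read_state()['clock'])
E
```

```text
359 ((575.9813842773438, 244.6827850341797), (170.9153289794922, 149.95738220214844), 77.2384033203125)
[[667, 311], [658, 314], [598, 327], [533, 342], [530, 342], [523, 341], [520, 333], [514, 311], [500, 250], [486, 187], [486, 182], [487, 178], [522, 169], [526, 168], [610, 149], [624, 147], [627, 146], [630, 146], [636, 169], [639, 183], [653, 244], [656, 258]]
[ 0.4636296  -0.23465871  0.26637596] [ 0.05956445 -0.1226127  -2.75391258] 13.3
```

View pics/c.png

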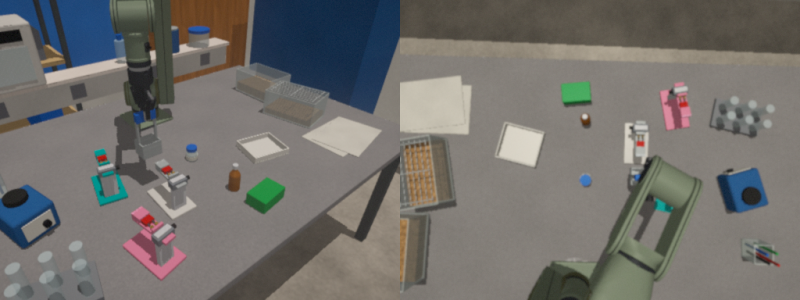

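The cup hangs in the gripper, free of the hook, at (148,145) in the scene half. The bystanders look unmoved. Tray centre is (0.576, 0.245). Carry it over.

Request:
servo_tool(increments="0.5 0.1 0 0 0 0 10; 1 0.24 0 0 0 0 10; 1 0.24 0 0 0 0 10; 1 0.24 0 0 0 0 10; 1 0.24 0 0 0 0 10")

```text
clock: 13.8
position: [0.5056, -0.0525, 0.2617]
orientation: [-179.9, -0.0, 89.5]
contact_force: [1.1, -0.3, -4.6]
finger_gap: 0.0188
finger_force: 78.9
```

Request:
servo_tool(increments="1 0.24 0 0 0 0 10; 1 0.24 0 0 0 0 10; 1 0.24 0 0 0 0 10; 1 0.24 0 0 0 0 10; 1 0.24 0 0 0 0 10")

```text
clock: 14.3
position: [0.5552, 0.1471, 0.2616]
orientation: [-179.9, 0.0, 89.6]
contact_force: [0.7, -0.1, -2.7]
finger_gap: 0.0188
finger_force: 78.9
```

Request:
servo_tool(increments="1 0.24 0 0 0 0 10; 0.8 0.2 0 0 0 0 10; 0.5 0.1 0 0 0 0 10; 0 0 0 0 0 0 10; 0 0 0 0 0 0 10")

```text
clock: 14.8
position: [0.5774, 0.2367, 0.2618]
orientation: [-179.9, 0.1, 89.6]
contact_force: [-0.1, -1.1, -3.4]
finger_gap: 0.0191
finger_force: 78.9
```

```bash
python3 - <<'E'
from h import *
w=grab('wrist','w2');t=grab('top','t2')
print(robot.read_state()['clock'],robot.read_state()['contact_force'],togo([.576,.245,.1395],89.5))
E
```

```text
14.9 [ 0.76892354 -0.06049625 -2.863817  ] (array([ 0.22757586, -0.03975228,  3.07151002]), array([-0.00066179,  0.00089655, -0.00044474]))
```

View pics/w2.png

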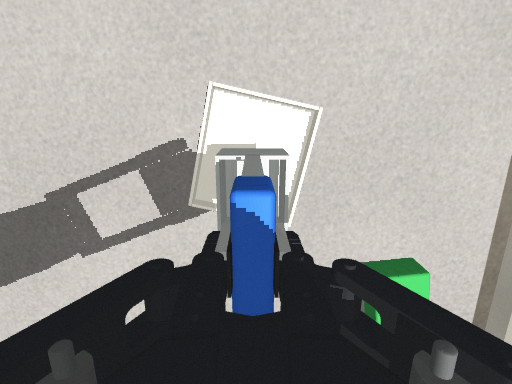

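Cup at (252,185) over the tray, whose corners are at (210,85), (320,108), (190,205). The offset between them is parallax. Descend in stages.

Request:
servo_tool(increments="0.22 -0.04 0.5 0 0 0 10; 0 0 0.6 0 0 0 10; 0 0 0.6 0 0 0 10; 0 0 0.6 0 0 0 10; 0 0 0.4 0 0 0 10")

```text
clock: 15.4
position: [0.5755, 0.2443, 0.153]
orientation: [-179.9, 0.1, 89.4]
contact_force: [0.4, 0.5, -3.0]
finger_gap: 0.019
finger_force: 78.7
```

Request:
servo_tool(increments="0 0 0.07 0 0 0 10; 0 0 0 0 0 0 10; 0 0 0 0 0 0 10")

```text
clock: 15.7
position: [0.5771, 0.2459, 0.1532]
orientation: [179.9, -0.1, 89.5]
contact_force: [-0.2, 0.5, -2.6]
finger_gap: 0.0188
finger_force: 78.8
```

Request:
servo_tool(increments="0 0 0.05 0 0 0 10; 0 0 0.05 0 0 0 10; 0 0 0 0 0 0 10; 0 0 0 0 0 0 10")

```text
clock: 16.1
position: [0.5763, 0.2463, 0.1478]
orientation: [180.0, -0.0, 89.5]
contact_force: [-0.3, 0.2, -3.0]
finger_gap: 0.0188
finger_force: 78.9
```

Request:
servo_tool(increments="0 0 0.04 0 0 0 10; 0 0 0.04 0 0 0 10; 0 0 0.04 0 0 0 10; 0 0 0 0 0 0 10; 0 0 0 0 0 0 10")

```text
clock: 16.6
position: [0.5764, 0.2462, 0.1428]
orientation: [-180.0, -0.0, 89.5]
contact_force: [0.1, -0.0, -3.3]
finger_gap: 0.0188
finger_force: 78.8
```

Request:
servo_tool(increments="0 0 0.025 0 0 0 10; 0 0 0.025 0 0 0 10; 0 0 0 0 0 0 10; 0 0 0 0 0 0 10")

```text
clock: 17.0
position: [0.5763, 0.2462, 0.1409]
orientation: [-180.0, -0.0, 89.5]
contact_force: [-0.2, -0.4, -2.6]
finger_gap: 0.0189
finger_force: 78.9
```

Request:
servo_tool(increments="0 0 0.02 0 0 0 10; 0 0 0 0 0 0 10; 0 0 0 0 0 0 10")

```text
clock: 17.3
position: [0.5763, 0.2462, 0.1401]
orientation: [-180.0, -0.0, 89.5]
contact_force: [-0.2, -0.1, -3.7]
finger_gap: 0.019
finger_force: 78.9
```

Request:
servo_tool(increments="0 0 0.02 0 0 0 10; 0 0 0 0 0 0 10; 0 0 0 0 0 0 10")

```text
clock: 17.6
position: [0.5765, 0.2462, 0.1397]
orientation: [180.0, -0.0, 89.5]
contact_force: [-0.5, -0.5, 0.7]
finger_gap: 0.0188
finger_force: 79.2
```

Request:
servo_tool(increments="0 0 0.015 0 0 0 10; 0 0 0 0 0 0 10; 0 0 0 0 0 0 10")

```text
clock: 17.9
position: [0.5764, 0.2462, 0.1397]
orientation: [180.0, -0.0, 89.5]
contact_force: [-2.8, -1.8, 5.4]
finger_gap: 0.0186
finger_force: 80.1
```

Standing on the tray floor. Ease the press, then let go gradually.

Request:
servo_tool(increments="0 0 -0.012 0 0 0 15; 0 0 0 0 0 0 17; 0 0 0 0 0 0 19; 0 0 0 0 0 0 21; 0 0 0 0 0 0 24", force=20)

```text
clock: 18.4
position: [0.5765, 0.2463, 0.1387]
orientation: [180.0, -0.0, 89.5]
contact_force: [0.7, 0.1, -0.2]
finger_gap: 0.0236
finger_force: 0.0
```

Request:
servo_tool(increments="0 0 0 0 0 0 30; 0 0 0 0 0 0 40; 0 0 0 0 0 0 55; 0 0 0 0 0 0 70; 0 0 0 0 0 0 70")

```text
clock: 18.9
position: [0.5764, 0.2462, 0.1392]
orientation: [180.0, -0.0, 89.5]
contact_force: [0.5, 0.3, -0.4]
finger_gap: 0.0697
finger_force: 0.0
```

Request:
servo_tool(increments="0 0 -0.2 0 0 0 70; 0 0 -0.5 0 0 0 70; 0 0 -0.8 0 0 0 70; 0 0 -0.8 0 0 0 70; 0 0 -0.5 0 0 0 70")

```text
clock: 19.4
position: [0.5771, 0.2465, 0.2548]
orientation: [179.8, -0.1, 89.5]
contact_force: [-0.7, 1.1, -0.9]
finger_gap: 0.0702
finger_force: 0.0
```

Request:
servo_tool(increments="-0.8 0 0 0 0 0 70; -0.9 0 0 0 0 0 70; -0.9 0 0 0 0 0 70; -0.9 0 0 0 0 0 70; 0 0 0 0 0 0 70")

```text
clock: 19.9
position: [0.5752, 0.1025, 0.2522]
orientation: [179.9, 0.1, 89.3]
contact_force: [-0.0, 0.4, -0.4]
finger_gap: 0.07
finger_force: 0.0
```

```bash
python3 - <<'E'
from h import *
s=grab('scene');t=grab('top')
a=cv2.resize(s['color'][120:320,150:417],(400,300));b=cv2.resize(t['color'][100:280,100:340],(400,300))
cv2.imwrite('pics/d.png',np.hstack([a,b])[:,:,::-1])
P,C=cloud(t);C=C.astype(int);r,g,b=C.T
h=P[(b>r+50)&(b>g+30)&(P[:,2]>.15)&(P[:,2]<.2)&(abs(P[:,1]-.25)<.1)]
print(len(h),np.percentile(h,[1,50,99],axis=0) if len(h) else 0, robot.read_state()['clock'],robot.read_state()['contact_force'])
E
```

```text
0 0 20.0 [-0.0761992  -0.55093839  0.22758607]
```

View pics/d.png

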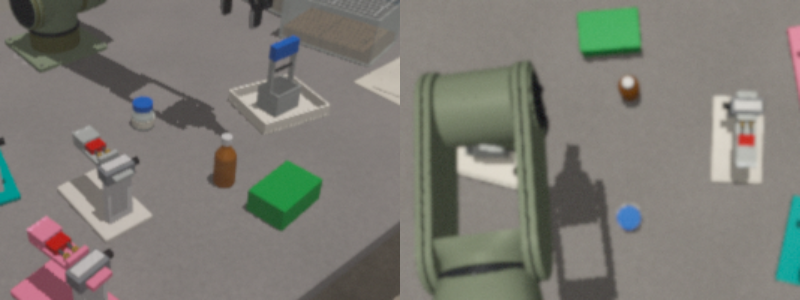

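The cup stands upright inside the tray (scene crop (280,80)). The gripper is clear at (245,10), the keeper has sprung shut, and the bystanders are in place.

```bash
python3 -c "
from cell import robot
print(robot.sign_off())"
```

```text
the job is handed in; nothing more can be done
None
```

The cup is off its hook and standing upright on the floor of the white wash tray, with the gripper released and clear; the job was handed in at about 20 s on the robot's clock.

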